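# Slide the caddy's lid tiles along to open the spoon compartment

### The arm

A 6-joint arm with a two-finger parallel gripper is mounted at the origin on the work surface. World frame = base frame: x ahead of the robot, y to its left, z up, the work surface at z = 0. Lengths are in mm, angles in rad, forces in N, time in s.
With the tool pointing down it reaches from about 275 to 975 mm from the base axis. Payload 8.4 kg.
Tool frame: the origin (TCP) lies midway between the tips of the shut fingers; the grasp point (between the pads) lies 19 mm behind it; z points along the fingers, y is the direction in which the jaws open and shut (so a half turn about z gives the same grasp; the last joint's range is limited). The gripper opens to 92 mm and grips with 3 to 60 N. Pads are 20 mm wide; open, the fingers measure 128 mm over their backs; the gripper's body (75 mm by 189 mm) begins 69 mm behind the grasp point.
Start: joints at [-1.164, 0.353, 1.633, -0, 1.155, -0.002], TCP at [248.442, -573.502, 214.583] pointing down, gripper open.
Joint ranges: [-2.63, 2.63], [-0.92, 2.1], [0.06, 2.66], [-1.3, 4.44], [0, 2.69], [-3.02, 3.02]. Speed limits (rad/s): [2.22, 2.22, 2.79, 3.14, 3.14, 3.14].

### API

Orientations are given as a rotation vector (axis times angle).
In Python, from bench import r gives the robot as it stands.
- The arm moves only by the shell command python3 -m pendant 'ROWS' [OPENING]. ROWS is JSON, a list of rows, each an object with "linear": the shift along the world's x, y, z in cm, a list of three; "twist": the turn about the world's z in rad. A call has 1 to 5 rows; each row shifts and turns the commanded pose from where the row before left it; what a row does not reach is not made up. A row lasts 1/10 s, in which the tool goes at most 50 mm and 8.59 degrees, less where a joint would pass 70% of its speed; a pose out of reach is approached as far as the arm can. A call with a gripper value outside its range is refused whole. OPENING is the finger opening in cm, from 0 to 9.19, set as the call begins (- or left out, the last holds). The fingers move at their own pace and stop on an object; the grip force is fixed at half the most. Time passes only in rows, so rows that do not move let the fingers close. It gives the time, the measured TCP pose, the force and the opening at its end, in the units of the state.
- r.get_state(): the state, without advancing time (a new reading comes with each control period).
- r.capture(name): name is "scene" or "top"; returns a dict with "pixels" (480x640x3 uint8, red, green, blue), "z_map" (480x640 float32, mm along the optical axis (not along the pixel's ray), 0 where there is no reading), "fx", "fy", "cx", "cy" (pixels), "distortion" ([k1, k2, p1, p2, k3] as OpenCV has them; the pictures are not rectified), "rvec" (rotation vector, rad) and "tvec" (3), from world to camera coordinates, as OpenCV has them. Camera axes: x right, y down, z forward; pixel columns grow to the right and rows downward; lengths in mm; the calibration is good to about 2 mm. A picture is of the moment at which its call begins.
- r.job_done(): hands the job in, once; it reports no verdict.
Trained networks look in the newest picture that a camera, given by its name, has taken for a name from the list of things; names that differ only in an ending like _2 or _b are one class to them, and where a whole thing is asked for, a point or a joint stands for the part that bears it (a point fixed in the world has none). Each returns a list of dicts, best first, with "conf" (0 to 1); they miss things now and then, are a little off and sometimes report something else, mostly with a low value. They report only what shows in the picture. A call takes as long as a camera call. They do not tell look-alikes from the thing itself.
- r.search_frame(camera, thing): "bbox" ([left, top, right, bottom] in pixels, round what is visible of it).
- r.tip_of(camera, thing): "point" ([row, column] in pixels: a listed point, or the origin of a listed thing).
The state is a dict: "time": time; "joint_positions": joint angles; "qd": joint speeds; "joint_torque": joint torques, N m; "ee_pos": TCP position; "tcp_rot": TCP orientation; "contact_force": force on the tool from outside, world axes, zero at the start; "torque": the same for the moment, N m; "grip_width": finger opening in mm.
Only numpy, scipy, OpenCV 4.12 (cv2) and the standard library are available. Lean on these libraries where they do the work, as an engineer would, in place of code of your own. Each camera call takes 0.05 s, during which the arm holds its last target. There are 200 camera calls.

### The job

Open the spoon compartment of the wooden caddy: it is the end compartment furthest from the one that stands open now. Slide the two white ceramic lid tiles along their track one at a time: first the tile next to the open compartment, fully over into it, and only then the other tile, fully into the middle place the first one left. Keep the tiles down in their track (slide them, do not lift them out), let go of both when done, and do not disturb the glass cup beside the caddy.

Things in the scene. Friction and masses are not known exactly. Their poses are not given: they have to be found in the camera images.
- caddy: Fixed wooden caddy, 284 (y) x 110 (x) x 33 mm high; origin: centre of underside, z up; may point any way. Three 88 mm compartments in a row at y = +88, 0, -88 mm. Tiles lie on ledges 22 mm up, between rails 90 mm apart and end walls (inner faces y = +-132 mm). y = +88 starts open; tiles cover the middle and y = -88 (spoon below); which tile is in the middle varies.
- knob_tile_grip (a point): Grip point of the lid tile with the round knob: white ceramic tile 84 x 84 x 10 mm, 0.18 kg, loose in the track (3 mm play each side), at its centre an upright round wooden knob 24 mm across, 36 mm tall. Point: on the knob axis, 24 mm above the tile top, 12 mm below the knob top, 56 mm above the counter when in the track. z up, y along the track as the caddy's y.
- bar_tile_grip (a point): Grip point of the lid tile with the bar handle: same white tile, 84 x 84 x 10 mm, 0.18 kg, at its centre an upright wooden bar 14 mm thick along the track (y), 50 mm long across it (x), 36 mm tall. Point: bar centre, 24 mm above the tile top, 12 mm below the bar top, 56 mm above the counter when in the track. z up, y along the track as the caddy's y.
- cup_mid (a point): Centre, half-way up, of the empty glass cup that stands beside the caddy: 68 mm across the rim, 85 mm high. Leave it alone.
Things that resemble listed ones, but are neither listed nor needed, are in the scene too. What is shaped like the part that bears knob_tile_grip but blue or turquoise is not meant. What is shaped like the part that bears bar_tile_grip but green is not meant.

How it is judged (in metres and radians):
On the way:
1. the tile that began in the middle is home over the compartment that was open (within 14 mm of its centre along the track) while the other tile is still in its end place (moved less than about 16 mm) (((y of knob_tile_grip in the frame of caddy above 0.074 m and y of bar_tile_grip in the frame of caddy below -0.072 m) or (y of bar_tile_grip in the frame of caddy above 0.074 m and y of knob_tile_grip in the frame of caddy below -0.072 m))), for 0.2 s.
At the end, for the whole second after the job is handed in: The tile that began in the middle lies over the compartment that was open, the other tile over the middle one, each within 14 mm of the compartment's centre along the track and lying flat (within 7 degrees, 6 mm in height) in the track, so that the spoon compartment is open; both released (((y of knob_tile_grip in the frame of caddy above 0.074 m and y of bar_tile_grip in the frame of caddy between -0.014 and 0.014 m) or (y of bar_tile_grip in the frame of caddy above 0.074 m and y of knob_tile_grip in the frame of caddy between -0.014 and 0.014 m)) and z of knob_tile_grip in the frame of caddy between 0.05 and 0.062 m and angle between each of knob_tile_grip, bar_tile_grip's own z axis and vertical below 0.12 rad and z of bar_tile_grip in the frame of caddy between 0.05 and 0.062 m); the robot touches nothing.
It fails at once if a tile is lifted more than 15 mm above its place in the track (z of any of knob_tile_grip, bar_tile_grip in the frame of caddy above 0.071 m).
It fails at once if the glass cup is moved more than 20 mm (distance of cup_mid from where it was at the start of the episode above 0.02 m).
It also fails if it takes over 42 s, if anything falls off the work surface, if the arm or the gripper's body presses on something with over 40 N, if the wrist force passes 120 N, or if a joint passes its speed limit or range.

## Working session

There is one attempt and no reset: what is moved stays moved. The work goes in short steps, Python scripts to look and compute and a shell command to move; the robot and the scene stay as the last step left them, time stands still between calls to the robot, and variables do not carry over. Pictures are saved under pics/ and viewed, about 8 in all and at most 12, crops included, and the job is handed in when it is done.

```bash
mkdir -p pics; cat > h.py <<'E'
import numpy as np, cv2
from bench import r
def cap(n,save=None):
    c=r.capture(n)
    if save: cv2.imwrite('pics/'+save,cv2.cvtColor(c['pixels'],cv2.COLOR_RGB2BGR))
    return c
def ray(c,u,v):
    K=np.array([[c['fx'],0,c['cx']],[0,c['fy'],c['cy']],[0,0,1]])
    p=cv2.undistortPoints(np.array([[[u,v]]],float),K,np.array(c['distortion']))[0,0]
    R=cv2.Rodrigues(np.array(c['rvec'],float))[0]
    t=np.array(c['tvec'],float).ravel()
    return R,t,np.array([p[0],p[1],1])
def at_z(c,u,v,z):
    R,t,d=ray(c,u,v); o=-R.T@t; w=R.T@d
    return o+w*(z-o[2])/w[2]
def at_depth(c,u,v):
    R,t,d=ray(c,u,v); return R.T@(d*c['z_map'][int(round(v)),int(round(u))]-t)
E
python3 - <<'E'
from h import *
np.set_printoptions(precision=1,suppress=True)
zs=dict(knob_tile_grip=56,bar_tile_grip=56,cup_mid=42.5,caddy=0)
for n in('top','scene'):
    c=cap(n,n+'1.png')
    for t in zs:
        b=[([round(x) for x in q['bbox']],round(q['conf'],2)) for q in r.search_frame(n,t)]
        print(n,t,b)
        for q in r.tip_of(n,t):
            v,u=q['point']; print('   ',[u,v],round(q['conf'],2),at_z(c,u,v,zs[t]))
print(r.get_state())
E
```

```text
top knob_tile_grip [([315, 157, 360, 201], 0.76), ([391, 226, 442, 275], 0.73), ([302, 311, 363, 377], 0.63)]
    [335.9, 174.3] 0.85 [669.7  27.9  56. ]
    [419.2, 247.1] 0.81 [ 542.3 -118.3   56. ]
    [331.9, 341.4] 0.7 [378.8  31.4  56. ]
top bar_tile_grip [([393, 177, 442, 226], 0.98), ([446, 117, 495, 167], 0.58)]
    [475.0, 132.5] 0.91 [ 751.1 -220.1   56. ]
    [420.4, 195.5] 0.67 [ 634.1 -121.4   56. ]
top cup_mid [([295, 240, 337, 281], 0.93)]
    [316.4, 264.6] 0.67 [510.   59.6  42.5]
top caddy [([384, 173, 448, 335], 0.82)]
scene knob_tile_grip [([277, 282, 331, 324], 0.72), ([202, 230, 250, 264], 0.71), ([278, 195, 310, 228], 0.56)]
    [300.6, 204.9] 0.86 [416.9  29.8  56. ]
    [297.8, 294.7] 0.69 [718.2  19.8  56. ]
    [225.0, 239.0] 0.61 [ 538.9 -116.5   56. ]
scene bar_tile_grip [([110, 320, 171, 368], 0.93), ([193, 255, 246, 293], 0.63)]
    [219.4, 261.8] 0.74 [ 614.1 -118.2   56. ]
    [141.7, 329.8] 0.68 [ 781.1 -212.7   56. ]
scene cup_mid [([298, 206, 336, 257], 0.76)]
    [317.9, 232.5] 0.74 [509.5  61.9  42.5]
scene caddy [([183, 214, 261, 314], 0.73)]
{'time': 0.9, 'joint_positions': array([-1.2,  0.4,  1.6, -0. ,  1.2, -0. ]), 'qd': array([ 0., -0., -0.,  0., -0.,  0.]), 'joint_torque': array([ -0. , -59.4, -33.5,   0.1,   0. ,   0. ]), 'ee_pos': array([ 248.4, -573.5,  214.6]), 'tcp_rot': array([ 3.1,  0.6, -0. ]), 'contact_force': array([ 0.6,  0.3, -0.3]), 'torque': array([-0., -0.,  0.]), 'grip_width': 91.96837817593811}
```

```bash
python3 - <<'E'
import cv2
i=cv2.imread('pics/top1.png')[100:400,260:520]; cv2.imwrite('pics/crop1.png',cv2.resize(i,None,fx=2,fy=2,interpolation=cv2.INTER_CUBIC))
E
```

```text
(no output)
```

View pics/crop1.png

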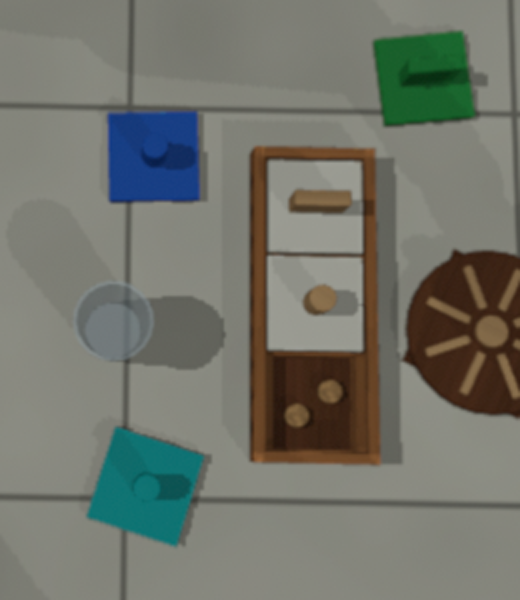

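View pics/scene1.png

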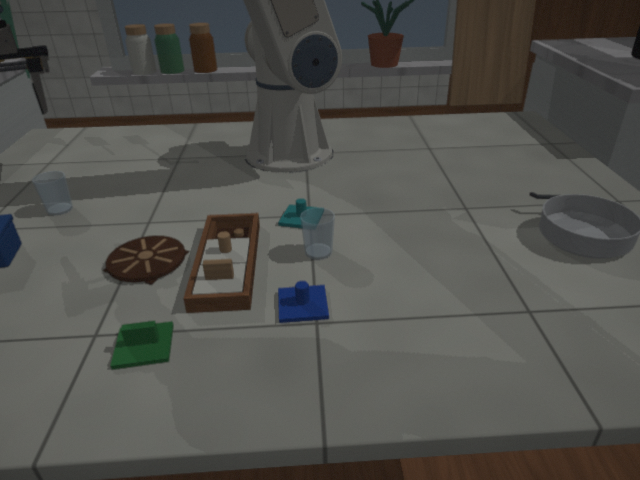

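Two white tiles lie in the wooden caddy: the knob tile is in the middle at (420,249) and the bar tile at the far end at (420,200), in full top pixels. The open end is at about (416,302), nearest the robot. The other candidates are blue (337,177), turquoise (332,342) and green (472,138), so they are decoys. The cup is at (316,263), left of the caddy (+y). Next I get the caddy axis and the heights of the contents in the open compartment.

```bash
cat > cad.py <<'E'
from h import *
np.set_printoptions(precision=1,suppress=True)
def pts(c):
    H,W=c['z_map'].shape
    K=np.array([[c['fx'],0,c['cx']],[0,c['fy'],c['cy']],[0,0,1]])
    u,v=np.meshgrid(np.arange(W),np.arange(H))
    p=cv2.undistortPoints(np.stack([u,v],-1).reshape(-1,1,2).astype(float),K,np.array(c['distortion']))[:,0]
    z=c['z_map'].reshape(-1,1)
    P=np.hstack([p*z,z]); R=cv2.Rodrigues(np.array(c['rvec'],float))[0]
    return ((P-np.array(c['tvec'],float).ravel())@R).reshape(H,W,3)
E
python3 - <<'E'
from cad import *
c=cap('top'); P=pts(c)
print([at_z(c,260+u/2,100+v/2,33)[:2] for u,v in((251,148),(376,149),(380,462),(250,462))])
S=P[165:340,375:460].reshape(-1,3); px=c['pixels'][165:340,375:460].reshape(-1,3).astype(int)
hi=S[(S[:,2]>26)&(S[:,2]<45)]
rect=cv2.minAreaRect(hi[:,:2].astype(np.float32)); print('caddy',rect)
for n,(a,b,cc,d) in dict(knob=(235,265,405,440),bar=(185,215,398,445)).items():
    Q=P[a:b,cc:d].reshape(-1,3); T=Q[Q[:,2]>58]; print(n,len(T),T.mean(0),T.max(0),cv2.minAreaRect(T[:,:2].astype(np.float32)))
Q=P[280:326,392:442]; print('open heights',np.percentile(Q[...,2],[5,50,90,98,100]))
for u,v in((297,415),(330,391)): print(at_depth(c,260+u//2,100+v//2))
E
```

```text
[array([678.3, -63.1]), array([ 679.4, -176.5]), array([ 399.3, -174.5]), array([397.3, -61.6])]
caddy ((539.2520751953125, -119.53520202636719), (110.40357208251953, 283.4757080078125), 89.74693298339844)
knob 165 [ 533.7 -112.4   96.6] [549.7  68.1 996.4] ((473.4637756347656, -33.467552185058594), (23.0408935546875, 237.5642547607422), 37.17376708984375)
bar 269 [ 621.8 -116.4   81.8] [632.7  68.1 996.4] ((533.0827026367188, -25.68292236328125), (42.426822662353516, 305.21075439453125), 44.57242202758789)
open heights [  3.6   7.1  22.8  32.7 996.4]
[ 439.9 -105.1   15.5]
[ 461.8 -135.9   14.3]
```

```bash
python3 - <<'E'
from h import *
s=r.get_state(); R=cv2.Rodrigues(s['tcp_rot'])[0]; y=R[:,1]
print(y, 'jaw dir angle',np.arctan2(y[1],y[0]), 'twist to x axis', (-np.arctan2(y[1],y[0])+np.pi/2)%np.pi-np.pi/2)
E
python3 -m pendant '[{"linear":[3,4,0],"twist":0},{"linear":[3,4,0],"twist":0},{"linear":[3,4,0],"twist":0},{"linear":[3,4,0],"twist":0},{"linear":[3,4,0],"twist":0}]' 9
```

```text
[ 3.97495198e-01 -9.17604253e-01  3.69247914e-05] jaw dir angle -1.1620108186423268 twist to x axis 1.1620108186423268
time: 1.45
ee_pos: [399.3, -371.9, 214.8]
tcp_rot: [3.076, 0.637, 0.001]
contact_force: [1.7, -0.9, 0.9]
grip_width: 89.9
```

```bash
python3 -m pendant '[{"linear":[2.5,4.2,0],"twist":0.145},{"linear":[2.5,4.2,0],"twist":0.145},{"linear":[2.5,4.2,0],"twist":0.145},{"linear":[2.5,4.2,0],"twist":0.145},{"linear":[2,4.2,0],"twist":0.145}]' && python3 -m pendant '[{"linear":[2,4.2,-2],"twist":0.145},{"linear":[0,0,-2],"twist":0.145},{"linear":[0,0,-2],"twist":0.145},{"linear":[0,0,0],"twist":0}]'; python3 - <<'E'
from h import *
s=r.get_state(); R=cv2.Rodrigues(s['tcp_rot'])[0]; print(R[:,1],s['joint_positions'])
E
```

```text
time: 1.95
ee_pos: [519.6, -161.6, 214.9]
tcp_rot: [2.644, 1.695, 0.001]
contact_force: [0.3, -0.2, -0.0]
grip_width: 89.9
time: 2.35
ee_pos: [536.6, -121.1, 152.5]
tcp_rot: [-2.217, -2.22, 0.004]
contact_force: [0.3, -0.6, 0.6]
grip_width: 89.9
[ 0.99999007  0.0012172  -0.00428777] [-2.24676460e-01  3.09561855e-01  1.85003473e+00 -3.57857704e-05
  9.86388762e-01 -2.25871818e-01]
```

```bash
python3 -m pendant '[{"linear":[0.4,0.2,-3],"twist":0},{"linear":[0,0,-3],"twist":0},{"linear":[0,0,-2],"twist":0},{"linear":[0,0,0],"twist":0}]'; python3 - <<'E'
from h import *
c=cap('scene'); i=cv2.cvtColor(c['pixels'],cv2.COLOR_RGB2BGR)[120:340,100:360]
cv2.imwrite('pics/s2.png',cv2.resize(i,None,fx=3,fy=2.7,interpolation=cv2.INTER_CUBIC)[:600])
E
```

```text
time: 2.75
ee_pos: [540.8, -120.1, 73.4]
tcp_rot: [-2.227, -2.212, 0.003]
contact_force: [0.3, 1.1, -1.0]
grip_width: 90.2
```

View pics/s2.png

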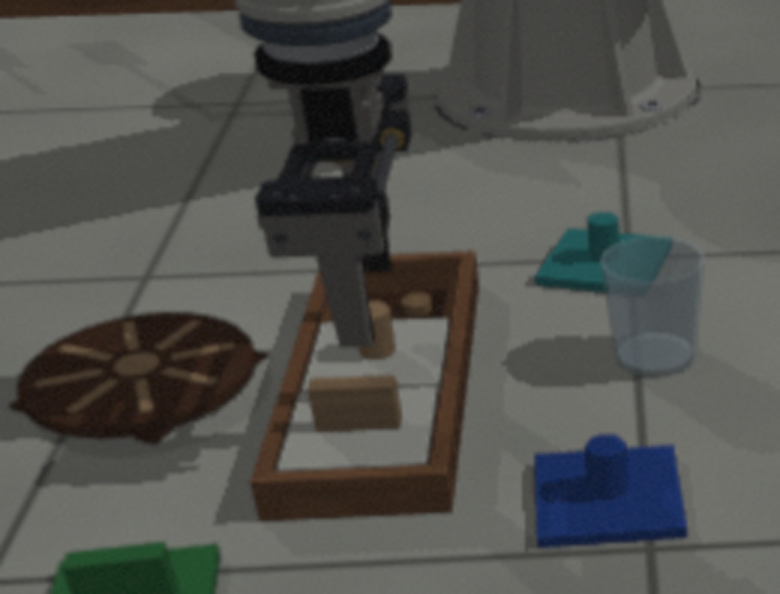

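The finger in front shows at (350,345) and the knob at (378,325), in crop pixels. I check the lateral alignment by calculation.

```bash
python3 - <<'E'
from h import *
np.set_printoptions(precision=1,suppress=True)
c=cap('scene'); 
K=np.array([[c['fx'],0,c['cx']],[0,c['fy'],c['cy']],[0,0,1]])
def pr(*p): return (cv2.projectPoints(np.array([p],float),np.array(c['rvec']),np.array(c['tvec']),K,np.array(c['distortion']))[0].ravel()-[100,120])*[3,2.7]
print('finger tip expected',pr(595,-120,73),'knob top',pr(541,-119,68),'base',pr(541,-119,32),'bar top',pr(629,-119,68))
t=cap('top'); print([at_z(t,u,v,68) for u,v in((420.5,249),)])
for v,u in [q['point'] for q in r.tip_of('top','bar_tile_grip')]: print(u,v,at_z(t,u,v,56))
E
```

```text
finger tip expected [355.1 345.5] knob top [368.1 308.7] base [375.5 351.4] bar top [350.9 381. ]
[array([ 537.4, -118.1,   68. ])]
478.4 132.5 [ 751.2 -226.2   56. ]
421.2 199.6 [ 626.7 -122.8   56. ]
```

```bash
python3 -m pendant '[{"linear":[0,0.3,-1.2],"twist":0},{"linear":[0,0,-1.2],"twist":0},{"linear":[0,0,-0.8],"twist":0},{"linear":[0,0,0],"twist":0}]' && python3 -m pendant '[{"linear":[0,0,0],"twist":0},{"linear":[0,0,0],"twist":0},{"linear":[0,0,0],"twist":0},{"linear":[0,0,0],"twist":0},{"linear":[0,0,0],"twist":0}]' 1.5
```

```text
time: 3.35
ee_pos: [541.0, -116.7, 41.2]
tcp_rot: [-2.222, -2.218, 0.002]
contact_force: [-0.1, 1.0, 0.4]
grip_width: 90.0
time: 3.85
ee_pos: [542.3, -117.0, 43.1]
tcp_rot: [2.223, 2.219, 0.0]
contact_force: [0.2, -0.5, -0.2]
grip_width: 51.9
```

```bash
python3 -m pendant '[{"linear":[0,0,0],"twist":0},{"linear":[0,0,0],"twist":0},{"linear":[0,0,0],"twist":0},{"linear":[0,0,0],"twist":0},{"linear":[0,0,0],"twist":0}]'
```

```text
time: 4.35
ee_pos: [541.8, -117.0, 42.8]
tcp_rot: [-2.223, -2.219, 0.001]
contact_force: [-2.1, 1.5, 2.2]
grip_width: 23.5
```

```bash
python3 -m pendant '[{"linear":[-1,0,0],"twist":0},{"linear":[-1,0,0],"twist":0},{"linear":[-1,0,0],"twist":0},{"linear":[-1,0,0],"twist":0},{"linear":[0,0,0],"twist":0}]'
```

```text
time: 4.85
ee_pos: [500.4, -117.0, 42.8]
tcp_rot: [-2.223, -2.218, 0.001]
contact_force: [-0.2, -0.3, -1.5]
grip_width: 23.5
```

```bash
python3 -m pendant '[{"linear":[-1,0,0],"twist":0},{"linear":[-1,0,0],"twist":0},{"linear":[-1,0,0],"twist":0},{"linear":[-1,0,0],"twist":0},{"linear":[-0.6,0,0],"twist":0}]' && python3 -m pendant '[{"linear":[0,0,0],"twist":0},{"linear":[0,0,0],"twist":0}]'
```

```text
time: 5.35
ee_pos: [454.9, -116.9, 42.8]
tcp_rot: [-2.223, -2.219, 0.0]
contact_force: [0.4, 0.3, -2.1]
grip_width: 23.4
time: 5.55
ee_pos: [456.2, -117.1, 42.9]
tcp_rot: [2.224, 2.219, 0.0]
contact_force: [-0.3, -0.1, -2.2]
grip_width: 23.4
```

```bash
python3 - <<'E'
from h import *
c=cap('scene'); i=cv2.cvtColor(c['pixels'],cv2.COLOR_RGB2BGR)[120:340,100:360]
cv2.imwrite('pics/s3.png',cv2.resize(i,None,fx=3,fy=2.7,interpolation=cv2.INTER_CUBIC)[:600])
E
```

```text
(no output)
```

View pics/s3.png

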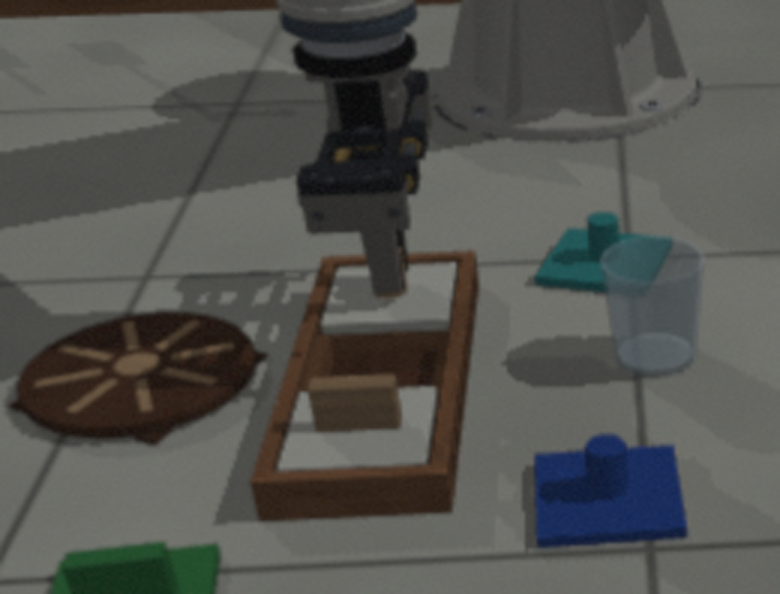

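The knob tile is over the open place, the middle stands empty and the bar tile has not moved. I nudge it 3 mm more, release, rise, and then move to the bar.

```bash
python3 -m pendant '[{"linear":[-0.3,0,0],"twist":0},{"linear":[0,0,0],"twist":0}]' && python3 -m pendant '[{"linear":[0,0,0],"twist":0},{"linear":[0,0,0],"twist":0},{"linear":[0,0,0],"twist":0},{"linear":[0,0,0],"twist":0},{"linear":[0,0,0],"twist":0}]' 7 && python3 -m pendant '[{"linear":[0,0,0],"twist":0},{"linear":[0,0,0],"twist":0},{"linear":[0,0,1],"twist":0},{"linear":[0,0,3],"twist":0},{"linear":[0,0,3],"twist":0}]'
```

```text
time: 5.8
ee_pos: [453.1, -117.0, 42.8]
tcp_rot: [-2.223, -2.219, 0.0]
contact_force: [0.7, -0.3, -1.1]
grip_width: 23.2
time: 6.3
ee_pos: [453.2, -117.0, 42.8]
tcp_rot: [2.224, 2.219, 0.0]
contact_force: [0.3, -0.1, -0.4]
grip_width: 61.2
time: 6.8
ee_pos: [452.6, -116.9, 113.8]
tcp_rot: [-2.223, -2.218, 0.001]
contact_force: [1.2, -0.5, 0.7]
grip_width: 70.2
```

```bash
python3 -m pendant '[{"linear":[4,0,0],"twist":0},{"linear":[4,0,0],"twist":0},{"linear":[4,0,0],"twist":0},{"linear":[4,0,0],"twist":0},{"linear":[1.5,0,0],"twist":0}]' 5.5 && python3 -m pendant '[{"linear":[0,0,-1],"twist":0},{"linear":[0,0,-1],"twist":0},{"linear":[0,0,0],"twist":0}]'; python3 - <<'E'
from h import *
for n in('scene','top'):
    c=cap(n); i=cv2.cvtColor(c['pixels'],cv2.COLOR_RGB2BGR)
    if n=='scene': cv2.imwrite('pics/s4.png',cv2.resize(i[120:340,100:360],None,fx=3,fy=2.7,interpolation=cv2.INTER_CUBIC))
    for t in('bar_tile_grip','knob_tile_grip'):
        for q in r.tip_of(n,t): v,u=q['point']; print(n,t,round(q['conf'],2),at_z(c,u,v,56).round(1))
K=None
c=cap('scene');K=np.array([[c['fx'],0,c['cx']],[0,c['fy'],c['cy']],[0,0,1]])
print((cv2.projectPoints(np.array([[628,-118,68],[621,-93,68],[621,-143,68],[635,-118,68],[635,-118,32]],float),np.array(c['rvec']),np.array(c['tvec']),K,np.array(c['distortion']))[0][:,0]-[100,120])*[3,2.7])
E
```

```text
time: 7.3
ee_pos: [631.9, -117.0, 113.9]
tcp_rot: [2.221, 2.218, 0.003]
contact_force: [-0.2, -0.0, 0.2]
grip_width: 55.1
time: 7.6
ee_pos: [625.4, -116.7, 90.8]
tcp_rot: [-2.221, -2.217, 0.004]
contact_force: [-0.5, 0.1, -0.6]
grip_width: 55.0
scene bar_tile_grip 0.84 [ 615.8 -123.4   56. ]
scene bar_tile_grip 0.66 [ 784.4 -211.4   56. ]
scene knob_tile_grip 0.81 [711.   25.7  56. ]
scene knob_tile_grip 0.73 [415.4  32.8  56. ]
top bar_tile_grip 0.98 [ 628.4 -125.8   56. ]
top bar_tile_grip 0.73 [ 456.2 -120.5   56. ]
top knob_tile_grip 0.66 [ 456.7 -116.8   56. ]
top knob_tile_grip 0.62 [671.3  28.8  56. ]
[[352.8340112  380.06215505]
 [397.3849599  371.96359471]
 [311.08308283 375.78026498]
 [351.34774189 386.34061548]
 [359.74631855 431.11088522]]
```

View pics/s4.png

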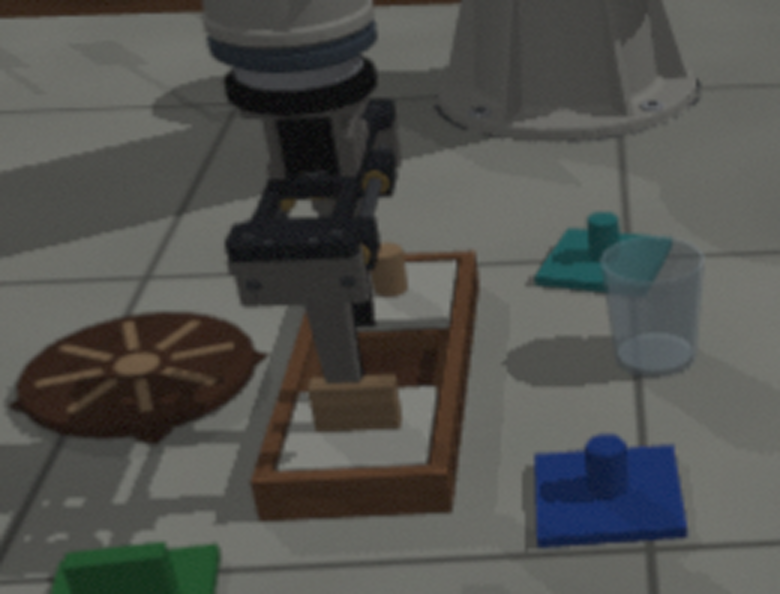

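The bar tile's edges match a projection at x=628 mm, y=-117 mm (bar at (355,405) crop). I go down and grip.

```bash
python3 -m pendant '[{"linear":[0.2,0,-2],"twist":0},{"linear":[0,0,-2],"twist":0},{"linear":[0,0,-0.8],"twist":0},{"linear":[0,0,0],"twist":0}]' && python3 -m pendant '[{"linear":[0,0,0],"twist":0},{"linear":[0,0,0],"twist":0},{"linear":[0,0,0],"twist":0},{"linear":[0,0,0],"twist":0},{"linear":[0,0,0],"twist":0}]' 0.6 && python3 -m pendant '[{"linear":[0,0,0],"twist":0},{"linear":[0,0,0],"twist":0},{"linear":[0,0,0],"twist":0}]'
```

```text
time: 8.35
ee_pos: [629.3, -116.9, 43.9]
tcp_rot: [-2.222, -2.218, 0.002]
contact_force: [-0.6, -0.4, -0.1]
grip_width: 54.8
time: 8.85
ee_pos: [630.0, -117.0, 45.2]
tcp_rot: [-2.224, -2.219, 0.0]
contact_force: [-1.8, -0.5, 1.7]
grip_width: 17.0
time: 9.15
ee_pos: [629.4, -117.0, 45.1]
tcp_rot: [-2.223, -2.218, 0.001]
contact_force: [-5.1, 0.5, 5.4]
grip_width: 14.0
```

```bash
python3 -m pendant '[{"linear":[-1,0,0],"twist":0},{"linear":[-1,0,0],"twist":0},{"linear":[-1,0,0],"twist":0},{"linear":[-1,0,0],"twist":0},{"linear":[-1,0,0],"twist":0}]' && python3 -m pendant '[{"linear":[-1,0,0],"twist":0},{"linear":[-1,0,0],"twist":0},{"linear":[-1,0,0],"twist":0},{"linear":[-0.9,0,0],"twist":0},{"linear":[0,0,0],"twist":0}]'
```

```text
time: 9.65
ee_pos: [579.6, -117.1, 45.1]
tcp_rot: [2.223, 2.219, 0.001]
contact_force: [1.7, -0.3, 3.0]
grip_width: 14.0
time: 10.15
ee_pos: [539.4, -117.0, 45.0]
tcp_rot: [-2.223, -2.218, 0.002]
contact_force: [-2.1, -0.6, 8.2]
grip_width: 14.1
```

```bash
python3 -m pendant '[{"linear":[0,0,0],"twist":0},{"linear":[0,0,0],"twist":0},{"linear":[0,0,0],"twist":0},{"linear":[0,0,0],"twist":0},{"linear":[0,0,0],"twist":0}]' 5 && python3 -m pendant '[{"linear":[0,0,1],"twist":0},{"linear":[0,0,3],"twist":0},{"linear":[0,0,4],"twist":0},{"linear":[0,0,4],"twist":0},{"linear":[0,-2,2],"twist":0}]' && python3 -m pendant '[{"linear":[0,-4.5,0],"twist":0},{"linear":[0,-4.5,0],"twist":0},{"linear":[0,-4.5,0],"twist":0},{"linear":[0,-4.5,0],"twist":0},{"linear":[0,-4.5,0],"twist":0}]' && python3 -m pendant '[{"linear":[0,0,0],"twist":0},{"linear":[0,0,0],"twist":0}]'
python3 - <<'E'
from h import *
c=cap('top'); i=cv2.cvtColor(c['pixels'],cv2.COLOR_RGB2BGR)[100:400,260:520]
cv2.imwrite('pics/e.png',cv2.resize(i,None,fx=2,fy=2,interpolation=cv2.INTER_CUBIC))
from cad import pts
P=pts(c); S=P[165:340,385:450].reshape(-1,3); T=S[(S[:,2]>58)&(S[:,2]<90)&(S[:,1]<-90)&(S[:,1]>-150)]
for lo,hi in((430,490),(500,580),(590,660)):
    q=T[(T[:,0]>lo)&(T[:,0]<hi)]; print(lo,len(q),q.mean(0) if len(q) else '')
for t in('bar_tile_grip','knob_tile_grip','cup_mid'):
    for q in r.tip_of('top',t): v,u=q['point']; print(t,round(q['conf'],2),at_z(c,u,v,42.5 if t=='cup_mid' else 56).round(1))
E
```

```text
time: 10.65
ee_pos: [541.0, -117.0, 44.6]
tcp_rot: [-2.223, -2.219, 0.001]
contact_force: [0.1, 0.2, -0.7]
grip_width: 49.7
time: 11.15
ee_pos: [542.6, -136.2, 189.1]
tcp_rot: [2.22, 2.219, 0.004]
contact_force: [0.6, -0.6, -1.1]
grip_width: 49.9
time: 11.65
ee_pos: [541.0, -363.8, 185.8]
tcp_rot: [2.223, 2.219, 0.0]
contact_force: [0.9, 1.0, -0.3]
grip_width: 50.1
time: 11.85
ee_pos: [540.8, -362.6, 185.1]
tcp_rot: [-2.226, -2.217, -0.0]
contact_force: [-0.4, -0.5, -0.3]
grip_width: 49.9
430 161 [ 452.9 -118.    68.5]
500 257 [ 538.6 -119.1   68.3]
590 0 
bar_tile_grip 0.93 [ 749.8 -229.5   56. ]
bar_tile_grip 0.72 [ 542.5 -120.1   56. ]
knob_tile_grip 0.93 [ 454.2 -119.6   56. ]
knob_tile_grip 0.92 [379.1  33.3  56. ]
knob_tile_grip 0.89 [668.5  24.5  56. ]
cup_mid 0.91 [511.1  60.7  42.5]
```

View pics/e.png

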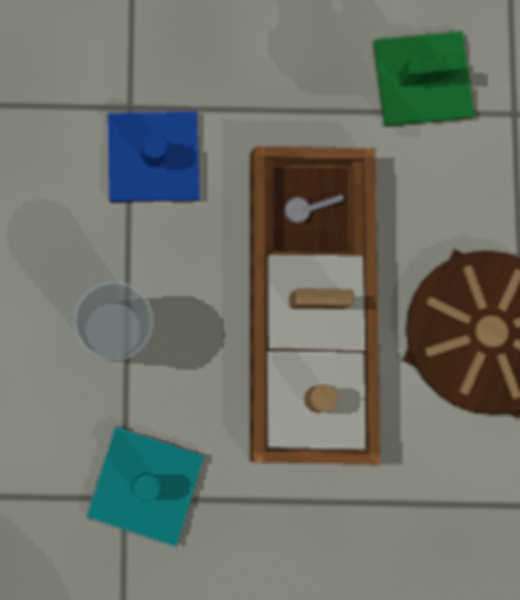

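The knob tile is in the end place at (322,398) and the bar tile in the middle at (322,298), both seated. The spoon shows at (298,209), the cup hasn't moved from (113,320), and the arm is clear.

```bash
python3 -c "from bench import r; print(r.job_done())"
```

```text
the job is handed in; nothing more can be done
None
```

The spoon compartment is open and the job is handed in. I slid the knob tile from the middle into the open end first, then the bar tile from the far end into the middle.

- **Tile positions:** In the last top picture the knob tile is at caddy y ≈ +86 mm and the bar tile at y ≈ +1 mm. Both are inside the 14 mm limit.
- **Seating:** The handle tops measure 68 mm high, which is right for tiles lying in the track.
- **Spoon and cup:** The spoon is visible. The cup reads within about 2 mm of its starting position.
- **Robot:** Both tiles are released and the arm stands clear at z ≈ 185 mm, about 11.9 s into the 42 s allowed.

Single detector readings of the tile grip points disagreed with each other, by about 20 mm in x at worst (scene against top camera). I relied on depth data and on projected edges checked against the pictures. In the last top picture the detector readings and the depth data agree within about 4 mm. No check failed, but the hand-in reports no verdict.

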